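Clip the thick culture tube into the tube mixer

TASK

Take the thick capped tube out of its cradle on the bench and press it down into the wide spring clip on top of the tube mixer until the spring fingers snap around it and it lies on the bottom of the clip, about centred lengthwise; either way round will do. Leave the thin tube in its own cradle, and let go of the tube.

Things in the scene. Friction and masses are not known exactly. Their poses are not given: they have to be found in the camera images.
- thick_tube_mid (a point): Middle of the thick tube: whitish round plastic tube, 150 mm long, 26 mm in diameter, orange cap (29 mm) on the last 20 mm at its +x end; about 85 g. x runs along its axis. It lies level, axis 30 mm above the bench, on two open-topped supports (26 mm high) of a fixed low black cradle; they stand 45 mm either side of the middle, which is free for a grasp from above.
- wide_clip_seat (a point): Where the tube's middle belongs once snapped home in the wide, empty steel clip on the mixer's deck: 28 mm above the deck, 113 mm above the bench. x: level, along the clip and tube; z up. Spring finger pairs (8 mm wide) at 29 mm either side along x, 50 mm free between. Tips 40 mm apart, 29 mm above this point; throat 19 mm apart at 10 mm above; 5 to 12 N spreads them, the tube's weight does not.
- thin_tube_mid (a point): Bystander, stays put: middle of the thin tube, like the thick one but 17 mm in diameter (cap 20 mm), x along it, lying in a like cradle, axis 30 mm above the bench.
- narrow_clip_seat (a point): Bystander, not used: the same point of the narrow, empty clip (for 17 mm tubes), parallel to the wide one and 110 mm to one side or the other of it, on the same flat black deck (180 x 250 mm, 85 mm above the bench) of the tube mixer, a fixed white box.

How it is judged:
By the outcome, as a careful person would: the job done as asked, in the order asked, and still so for the second after the job is handed in, with the robot touching nothing.
It also fails if it takes over 42 s, if anything falls off the work surface, if the arm or the gripper's body presses on something with over 40 N, if the wrist force passes 120 N, or if a joint passes its speed limit or range.

ROBOT

A 6-joint arm with a two-finger parallel gripper is mounted at the origin on the work surface. World frame = base frame: x ahead of the robot, y to its left, z up, the work surface at z = 0. Lengths are in m, angles in rad, forces in N, time in s.
With the tool pointing down it reaches from about 0.325 to 0.85 m from the base axis. Payload 15.5 kg.
Tool frame: the origin (TCP) lies midway between the tips of the shut fingers; the grasp point (between the pads) lies 19 mm behind it; z points along the fingers, y is the line along which they close (so a half turn about z gives the same grasp; the last joint's range is limited). The gripper opens to 91 mm and grips with 3 to 60 N. Pads are 32 mm wide; open, the fingers measure 118 mm over their backs; the gripper's body (76 mm by 178 mm) begins 60 mm behind the grasp point.
Start: joints at [-1.321, 0.494, 1.345, -0, 1.302, -0.096], TCP at [0.212, -0.588, 0.214] pointing down, gripper open.
Joint ranges: [-2.91, 2.91], [-0.82, 2.16], [0.22, 2.67], [-1.22, 4.37], [0.12, 2.79], [-3.08, 3.08]. Speed limits (rad/s): [1.89, 1.89, 2.57, 3.01, 3.01, 3.01].

INTERFACE

Orientations are given as a rotation vector (axis times angle).
In Python, from bench import bot gives the robot as it stands.
- The arm moves only by the tool send_rows, never from a script. Its argument "commands" is a list of rows, each a list of 7 numbers: the turn, a rotation vector about the tool's x, y, z in rad, then the shift along the tool's x, y, z in mm, then the opening, from -1 (shut) to 1 (fully open). A call has 1 to 5 rows; each row shifts and turns the commanded pose from where the row before left it, along the tool's axes as they then stand; what a row does not reach is not made up. A row lasts 1/8 s, in which the tool goes at most 62.5 mm and 10.7 degrees, less where a joint would pass 70% of its speed; a pose out of reach is approached as far as the arm can. A call with a gripper value outside its range is refused whole. The fingers move at their own pace and stop on an object; the grip force is fixed at half the most. Time passes only in rows, so rows that do not move let the fingers close. It gives the time, the measured TCP pose, the force, the opening and the grip force at its end, in the units of the state.
- bot.get_obs(): the state, without advancing time (a new reading comes with each control period).
- bot.get_image(name): name is "scene" or "top"; returns a dict with "color" (480x640x3 uint8, blue, green, red), "camera_matrix" (3x3 intrinsics, pixels), "xyz" and "rotation" of the camera in the world. Camera axes: x right, y up, looking along -z (the intrinsics and any distortion apply to the point x, -y, -z); pixel columns grow to the right and rows downward; lengths in m; the calibration is good to about 2 mm. A picture is of the moment at which its call begins. There is no depth.
- bot.finish_job(): hands the job in; it is judged then, once.
The state is a dict: "time_s": time; "q": joint angles; "qd": joint speeds; "joint_efforts": joint torques, N m; "position": TCP position; "eef_rot": TCP orientation; "wrist_force": force on the tool from outside, world axes, zero at the start; "ft_torque": the same for the moment, N m; "opening": opening from 0.0 (shut) to 1.0 (fully open); "grasp_force": force on a finger pad.
Only numpy, scipy, OpenCV 4.12 (cv2) and the standard library are available. Lean on these libraries where they do the work, as an engineer would, in place of code of your own. Each camera call takes 0.05 s, during which the arm holds its last target. There are 200 camera calls.

## Working session

There is one attempt and no reset: what is moved stays moved. The work goes in short steps, Python scripts to look and compute and a tool call to move; the robot and the scene stay as the last step left them, time stands still between calls to the robot, and variables do not carry over. Pictures are saved under pics/ and viewed, at most 10 in all, crops included, and the job is handed in when it is done.

Besides the shell and the picture viewer there is one more tool, called after "Call:" as name(argument=value, ...), one argument or row to a line, values as JSON. send_rows: Moves the arm, as the interface text tells. Its arguments: {"type":"object","properties":{"commands":{"type":"array"}},"required":["commands"]}

```bash
mkdir -p pics; ls; python3 - <<'E'
from bench import bot
import cv2,numpy as np
for n in("scene","top"):
    i=bot.get_image(n); cv2.imwrite(f"pics/{n}0.png",i["color"]); print(n,{k:(np.round(v,4).tolist() if k!="color" else 0) for k,v in i.items()})
print({k:np.round(v,3).tolist() for k,v in bot.get_obs().items()})
E
```

```text
pics
scene {'color': 0, 'camera_matrix': [[581.1184, 0.0, 318.8764], [0.0, 581.1184, 238.1971], [0.0, 0.0, 1.0]], 'xyz': [1.4167, 0.2266, 0.7939], 'rotation': [0.6283, 0.822, 1.7088]}
top {'color': 0, 'camera_matrix': [[454.256, 0.0, 318.7248], [0.0, 454.256, 242.5809], [0.0, 0.0, 1.0]], 'xyz': [0.4538, 0.0082, 0.9586], 'rotation': [0.0789, -0.1442, -1.5717]}
{'time_s': 0.1, 'q': [-1.32, 0.494, 1.346, -0.0, 1.303, -0.096], 'qd': [0.001, -0.001, -0.003, -0.001, 0.001, -0.0], 'joint_efforts': [0.002, -88.023, -38.255, 0.071, 0.048, -0.0], 'position': [0.212, -0.588, 0.213], 'eef_rot': [-3.094, -0.54, 0.0], 'wrist_force': [0.579, 0.102, -0.936], 'ft_torque': [0.002, 0.042, -0.044], 'grasp_force': 0.0, 'opening': 0.999}
```

View pics/scene0.png

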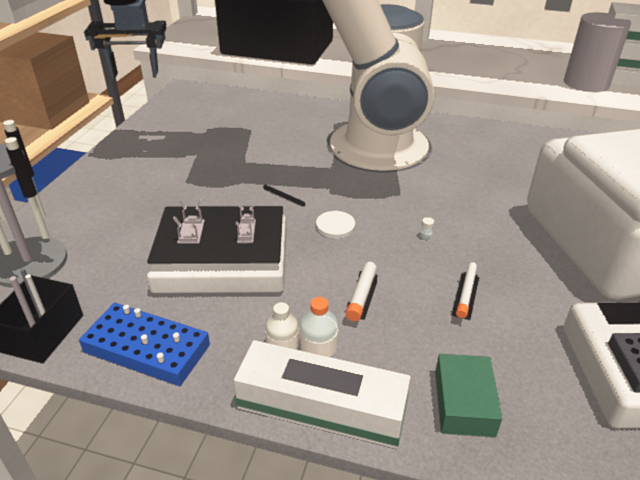

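View pics/top0.png

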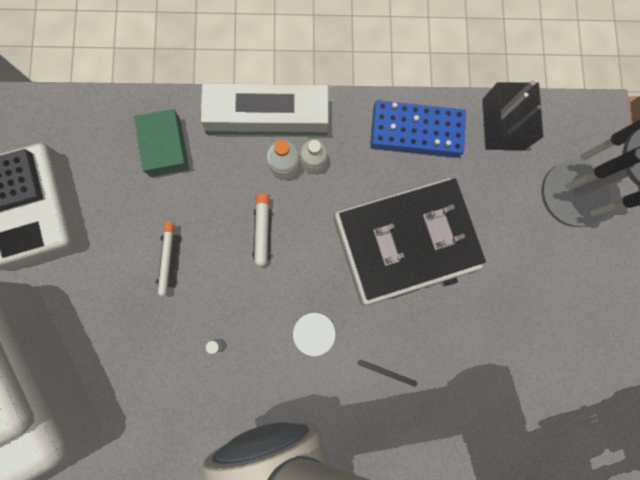

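The scene view shows the thick tube at (362,292) and the mixer with its wide clip at (190,230). In the top view the thick tube runs (262,199)-(262,265), the wide clip is at about (440,228), the narrow clip at (388,245) and the thin tube at about (166,258).

```bash
cat > h.py <<'E'
from bench import bot
import cv2,numpy as np
from scipy.spatial.transform import Rotation as R
def ray(im,px):
    p=cv2.undistortPoints(np.float64(px).reshape(-1,1,2),im["camera_matrix"],None).reshape(-1,2)
    d=np.c_[p[:,0],-p[:,1],-np.ones(len(p))]
    return np.array(im["xyz"]),R.from_rotvec(im["rotation"]).apply(d)
def plane(im,px,z):
    o,d=ray(im,px); return o+d*((z-o[2])/d[:,2])[:,None]
def proj(im,P):
    c=R.from_rotvec(im["rotation"]).inv().apply(np.atleast_2d(P)-im["xyz"])
    K=im["camera_matrix"]; return np.c_[K[0][0]*c[:,0]/-c[:,2]+K[0][2],K[1][1]*-c[:,1]/-c[:,2]+K[1][2]]
E
python3 - <<'E'
from h import *
T=bot.get_image("top");c=T["color"]
hsv=cv2.cvtColor(c,cv2.COLOR_BGR2HSV)
def comps(m,box,minA=25):
    x0,y0,x1,y1=box;mm=np.zeros_like(m);mm[y0:y1,x0:x1]=m[y0:y1,x0:x1]
    n,l,s,ce=cv2.connectedComponentsWithStats(mm)
    return [(s[i],ce[i],np.argwhere(l==i)[:,::-1]) for i in range(1,n) if s[i][4]>=minA]
org=cv2.inRange(hsv,(3,120,100),(18,255,255)); wh=cv2.inRange(hsv,(0,0,165),(180,70,255))
for nm,box in(("thick",(240,185,285,275)),("thin",(150,215,185,300))):
  m=org|wh
  for s,ce,p in comps(m,box,60):
    r=cv2.minAreaRect(p.astype(np.float32)); b=cv2.boxPoints(r)
    P=plane(T,b,.030); print(nm,s,r); print(np.round(P,4).tolist(), np.round(P.mean(0),4))
  for s,ce,p in comps(org,box,10): print("cap",ce,np.round(plane(T,ce,.03),4))
deck=cv2.inRange(hsv,(0,0,0),(180,255,60))
for s,ce,p in comps(deck,(325,170,495,305),3000):
    r=cv2.minAreaRect(p.astype(np.float32)); P=plane(T,cv2.boxPoints(r),.085)
    print("deck",r);print(np.round(P,4).tolist(),P.mean(0),np.linalg.norm(np.diff(P,axis=0),axis=1))
cr=cv2.resize(c[190:280,360:475],None,fx=6,fy=6,interpolation=cv2.INTER_CUBIC)
S=bot.get_image("scene")["color"]
cr2=cv2.resize(S[195:250,150:285],(690,281),interpolation=cv2.INTER_CUBIC)
cv2.imwrite("pics/c1.png",cr);cv2.imwrite("pics/c2.png",cr2)
E
```

```text
thick [255 194  14  72 723] ((261.4356994628906, 229.47103881835938), (12.14606761932373, 71.09893035888672), 1.0609116554260254)
[[0.5406, 0.1001, 0.03], [0.6894, 0.0992, 0.03], [0.6891, 0.074, 0.03], [0.5401, 0.0754, 0.03]] [0.6148 0.0872 0.03  ]
cap [262.01754386 198.11403509] [[0.6803 0.0867 0.03  ]]
thin [158 222  16  74 503] ((165.49520874023438, 258.5487060546875), (9.348329544067383, 73.6282958984375), 5.617580413818359)
[[0.4813, 0.2937, 0.03], [0.6306, 0.2855, 0.03], [0.6287, 0.2665, 0.03], [0.4794, 0.2752, 0.03]] [0.555  0.2802 0.03  ]
cap [168.62790698 226.52325581] [[0.6201 0.2766 0.03  ]]
deck ((412.1548156738281, 237.70071411132812), (89.09854888916016, 122.79747009277344), 72.34988403320312)
[[0.6356, -0.0712, 0.085], [0.7123, -0.3083, 0.085], [0.5407, -0.3534, 0.085], [0.4696, -0.1209, 0.085]] [ 0.58956875 -0.21345623  0.085     ] [0.24921348 0.17744553 0.24305579]
```

View pics/c1.png

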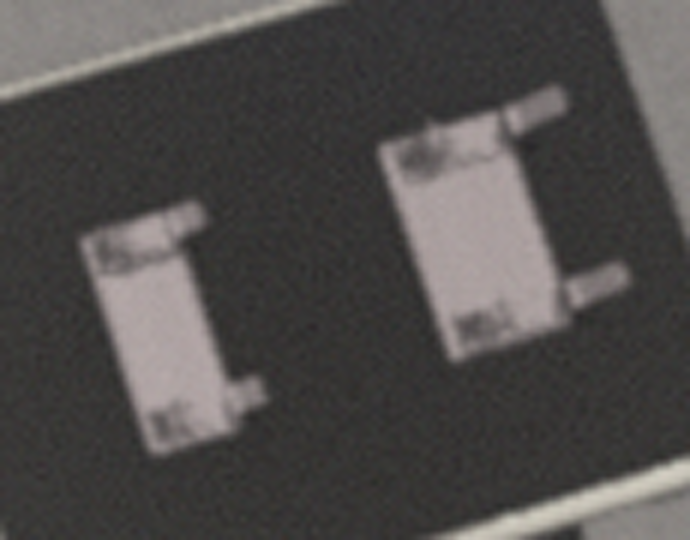

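View pics/c2.png

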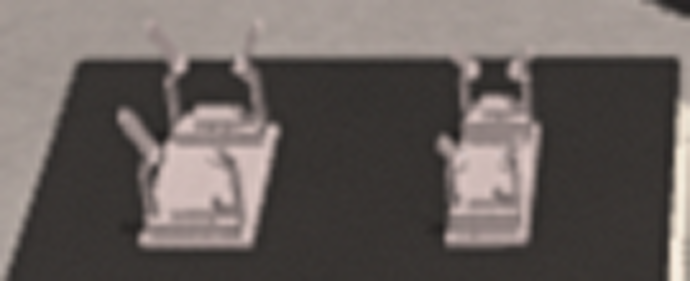

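The crops show the wide clip (right in the top view, left in the scene view). Its finger tips are at crop px (565,95) and (628,272) in c1, and at (153,25), (258,25), (125,112) in c2. Next I project the tips onto their known height, z=0.142.

```bash
python3 - <<'E'
from h import *
T=bot.get_image("top");S=bot.get_image("scene")
t=lambda p:(np.array(p)+.5)/6-.5+[360,190]
s=lambda p:(np.array(p)+.5)/5.11-.5+[150,195]
print("top tips",plane(T,t([(564,97),(627,274)]),.142).round(4).tolist())
print("scene tips farL farR nearL",plane(S,s([(150,22),(260,22),(121,110)]),.142).round(4).tolist())
pl=[(380,147),(495,110),(570,325),(455,362)]
for z in(.087,.1):
  P=plane(T,t(pl),z);print(z,P.round(4).tolist(),P.mean(0).round(4),np.linalg.norm(np.diff(P,axis=0),axis=1))
# scene deck-level plate corners
print(plane(S,s([(140,245),(250,245),(280,125)]),.086).round(4).tolist())
# check tube in scene
hsv=cv2.cvtColor(S["color"],cv2.COLOR_BGR2HSV)
m=cv2.inRange(hsv,(3,120,100),(18,255,255))|cv2.inRange(hsv,(0,0,165),(180,70,255))
mm=np.zeros_like(m);mm[258:325,340:385]=m[258:325,340:385]
p=np.argwhere(mm)[:,::-1].astype(np.float32);r=cv2.minAreaRect(p);print("tube scene",r,plane(S,cv2.boxPoints(r),.03).round(4).tolist(),plane(S,r[0],.03),len(p))
E
```

```text
top tips [[0.6395, -0.2781, 0.142], [0.5839, -0.295, 0.142]]
scene tips farL farR nearL [[0.5814, -0.2943, 0.142], [0.5694, -0.2537, 0.142], [0.6366, -0.2785, 0.142]]
0.087 [[0.635, -0.2351, 0.087], [0.6475, -0.274, 0.087], [0.5757, -0.2956, 0.087], [0.5636, -0.257, 0.087]] [ 0.6055 -0.2654  0.087 ] [0.04089259 0.07497726 0.04046982]
0.1 [[0.6323, -0.2315, 0.1], [0.6447, -0.2698, 0.1], [0.5739, -0.291, 0.1], [0.562, -0.253, 0.1]] [ 0.6032 -0.2613  0.1   ] [0.04028266 0.07385895 0.0398662 ]
[[0.6462, -0.2749, 0.086], [0.6345, -0.2349, 0.086], [0.5609, -0.2563, 0.086]]
tube scene ((362.0, 291.0), (66.0, 44.0), 90.0) [[0.5379, 0.0254, 0.03], [0.5127, 0.1112, 0.03], [0.6924, 0.1458, 0.03], [0.7143, 0.0703, 0.03]] [[0.62006817 0.08941843 0.03      ]] 2197
```

The two views agree. The seat is at about (0.604,-0.266) with yaw 16.5°, and the tube's middle at about (0.615,0.087) with yaw -0.5°. I turn first, then travel.

Call:
send_rows(
  commands=[
    [0,0,0.177,0,0,0,1],
    [0,0,0.177,0,0,0,1],
    [0,0,0,29,-48,0,1],
    [0,0,0,29,-48,0,1],
    [0,0,0,29,-48,0,1],
  ],
)

```text
time_s: 0.92
position: [0.3006, -0.4432, 0.2139]
eef_rot: [3.142, -0.014, 0.0]
wrist_force: [1.8, 0.6, -0.1]
opening: 0.999
grasp_force: 0.0
```

Call:
send_rows(
  commands=[
    [0,0,0,29,-48,0,1],
    [0,0,0,29,-48,0,1],
    [0,0,0,29,-48,0,1],
    [0,0,0,29,-48,0,1],
    [0,0,0,29,-48,0,1],
  ],
)

```text
time_s: 1.55
position: [0.4478, -0.2043, 0.2141]
eef_rot: [3.141, -0.013, 0.001]
wrist_force: [0.5, 0.9, -0.3]
opening: 1.003
grasp_force: 0.0
```

Call:
send_rows(
  commands=[
    [0,0,0,29,-48,0,1],
    [0,0,0,29,-48,0,1],
    [0,0,0,29,-48,0,1],
    [0,0,0,29,-48,0,1],
    [0,0,0,29,-48,0,1],
  ],
)

```text
time_s: 2.17
position: [0.5947, 0.0347, 0.214]
eef_rot: [3.141, -0.013, 0.0]
wrist_force: [0.4, -1.2, -0.9]
opening: 0.998
grasp_force: 0.0
```

Call:
send_rows(
  commands=[
    [0,0,0,20,-52,0,1],
    [0,0,0,0,0,60,1],
    [0,0,0,0,0,50,1],
    [0,0,0,0,0,0,1],
    [0,0,0,0,0,0,1],
  ],
)

```text
time_s: 2.8
position: [0.6154, 0.0847, 0.1057]
eef_rot: [-3.141, 0.013, -0.003]
wrist_force: [-0.1, -1.0, 0.2]
opening: 1.006
grasp_force: 0.0
```

```bash
python3 - <<'E'
from h import *
S=bot.get_image("scene");T=bot.get_image("top")
a=cv2.resize(S["color"][180:340,290:450],(400,400),interpolation=cv2.INTER_CUBIC)
b=cv2.resize(T["color"][150:310,190:350],(400,400),interpolation=cv2.INTER_CUBIC)
cv2.imwrite("pics/g1.png",np.hstack([a,b]));print(bot.get_obs()["position"])
E
```

```text
[0.61583879 0.08460183 0.10632754]
```

View pics/g1.png

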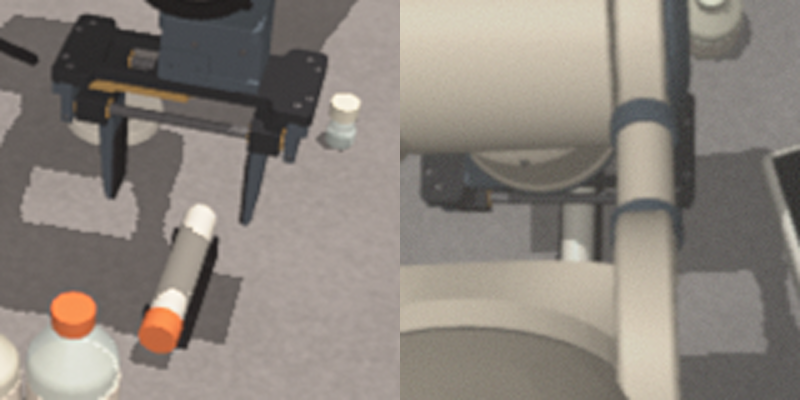

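The fingers straddle the tube, with their tips at about (115,190) and (245,215) in the left half and the tube running from (200,215) to (160,335). I descend and grip.

Call:
send_rows(
  commands=[
    [0,0,0,0,-2,45,1],
    [0,0,0,0,0,35,1],
    [0,0,0,0,0,11,1],
    [0,0,0,0,0,0,1],
    [0,0,0,0,0,0,1],
  ],
)

```text
time_s: 3.52
position: [0.6156, 0.0867, 0.0147]
eef_rot: [-3.141, 0.013, -0.004]
wrist_force: [0.2, -0.7, -0.1]
opening: 1.001
grasp_force: 0.0
```

Call:
send_rows(
  commands=[
    [0,0,0,0,0,0,-1],
    [0,0,0,0,0,0,-1],
    [0,0,0,0,0,0,-1],
    [0,0,0,0,0,0,-1],
    [0,0,0,0,0,0,-1],
  ],
)

```text
time_s: 4.15
position: [0.6143, 0.0867, 0.0129]
eef_rot: [3.142, -0.013, -0.0]
wrist_force: [0.4, 0.2, -0.9]
opening: 0.486
grasp_force: 0.0
```

Call:
send_rows(
  commands=[
    [0,0,0,0,0,0,-1],
    [0,0,0,0,0,0,-1],
    [0,0,0,0,0,0,-1],
    [0,0,0,0,0,0,-1],
    [0,0,0,0,0,0,-1],
  ],
)

```text
time_s: 4.78
position: [0.6144, 0.0868, 0.0129]
eef_rot: [-3.141, 0.013, -0.0]
wrist_force: [0.2, 0.1, 0.2]
opening: 0.277
grasp_force: 30.0
```

Call:
send_rows(
  commands=[
    [0,0,0,0,0,-15,-1],
    [0,0,0,0,0,-45,-1],
    [0,0,0,0,0,-50,-1],
    [0,0,0,0,0,-50,-1],
    [0,0,0,0,0,-35,-1],
  ],
)

```text
time_s: 5.4
position: [0.6148, 0.0867, 0.2115]
eef_rot: [3.142, -0.013, 0.005]
wrist_force: [-0.0, -0.0, -2.6]
opening: 0.279
grasp_force: 30.0
```

Call:
send_rows(
  commands=[
    [0,0,-0.1,0,0,0,-1],
    [0,0,-0.1,0,0,0,-1],
    [0,0,-0.097,0,0,0,-1],
    [0,0,0,-13,40,0,-1],
    [0,0,0,-13,40,0,-1],
  ],
)

```text
time_s: 6.02
position: [0.6121, 0.0019, 0.209]
eef_rot: [3.108, 0.454, 0.001]
wrist_force: [0.5, -0.2, -1.6]
opening: 0.28
grasp_force: 30.0
```

Call:
send_rows(
  commands=[
    [0,0,0,-13,40,0,-1],
    [0,0,0,-13,40,0,-1],
    [0,0,0,-13,40,0,-1],
    [0,0,0,-13,40,0,-1],
    [0,0,0,-13,40,0,-1],
  ],
)

```text
time_s: 6.65
position: [0.6066, -0.209, 0.2091]
eef_rot: [3.108, 0.452, 0.001]
wrist_force: [0.7, 0.3, -0.7]
opening: 0.279
grasp_force: 30.0
```

Call:
send_rows(
  commands=[
    [0,0,0,-18,51,0,-1],
    [0,0,0,0,0,35,-1],
    [0,0,0,0,0,0,-1],
    [0,0,0,0,0,0,-1],
    [0,0,0,0,0,0,-1],
  ],
)

```text
time_s: 7.28
position: [0.6049, -0.2613, 0.1745]
eef_rot: [3.108, 0.453, 0.002]
wrist_force: [-0.4, -0.7, -1.5]
opening: 0.275
grasp_force: 30.0
```

```bash
python3 - <<'E'
from h import *
S=bot.get_image("scene");T=bot.get_image("top")
a=cv2.resize(S["color"][150:310,120:280],(400,400),interpolation=cv2.INTER_CUBIC)
b=cv2.resize(T["color"][170:290,380:500],(400,400),interpolation=cv2.INTER_CUBIC)
cv2.imwrite("pics/p1.png",np.hstack([a,b]));print(bot.get_obs()["position"])
E
```

```text
[ 0.6046964  -0.26135131  0.17408492]
```

View pics/p1.png

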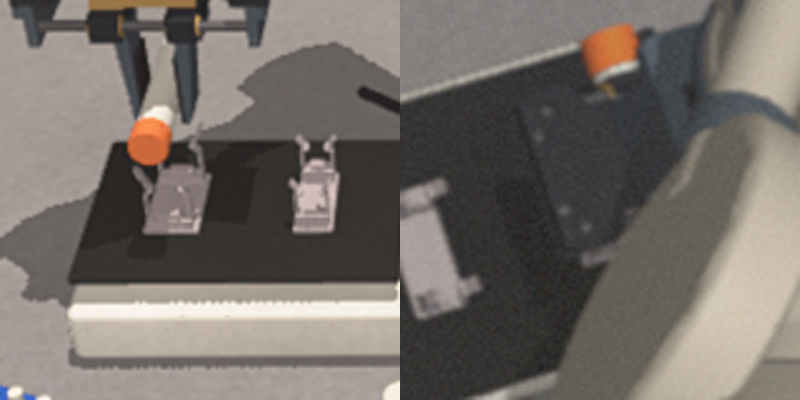

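The tube hangs above the wide clip, with the cap at about (150,142) in the left half. I correct sideways, lower to just above the tips, and check the cap.

Call:
send_rows(
  commands=[
    [0,0,0,-2,4,15,-1],
    [0,0,0,0,0,13,-1],
    [0,0,0,0,0,0,-1],
    [0,0,0,0,0,0,-1],
    [0,0,0,0,0,0,-1],
  ],
)

```text
time_s: 8.0
position: [0.6036, -0.2661, 0.1453]
eef_rot: [3.109, 0.452, 0.001]
wrist_force: [0.2, -0.4, -1.4]
opening: 0.276
grasp_force: 30.0
```

```bash
python3 - <<'E'
from h import *
S=bot.get_image("scene");T=bot.get_image("top");o=bot.get_obs();p=np.array(o["position"]);print(p)
M=R.from_rotvec(o["eef_rot"]).as_matrix();ux=M[:,0];print(np.degrees(np.arctan2(ux[1],ux[0])))
for n,I,b in(("s",S,(150,160,215,240)),("t",T,(425,165,465,215))):
    h=cv2.cvtColor(I["color"],cv2.COLOR_BGR2HSV);m=cv2.inRange(h,(3,120,90),(18,255,255))
    k=np.zeros_like(m);k[b[1]:b[3],b[0]:b[2]]=m[b[1]:b[3],b[0]:b[2]]
    q=np.argwhere(k)[:,::-1];r=cv2.minAreaRect(q.astype(np.float32));c=plane(I,[r[0]],p[2]+.017)[0]
    e=c-p;print(n,len(q),c.round(4),"along",e@ux,"across",e@M[:,1])
cv2.imwrite("pics/p2.png",cv2.resize(S["color"][185:245,150:230],(800,600),interpolation=cv2.INTER_CUBIC))
E
```

```text
[ 0.60356811 -0.26608608  0.14528241]
16.548613497139055
s 380 [ 0.5837 -0.2791  0.1623] along -0.02273962228387674 across 0.006797495374396616
t 171 [ 0.6669 -0.2479  0.1623] along 0.06594929030244126 across 0.0005789463222361372
```

View pics/p2.png

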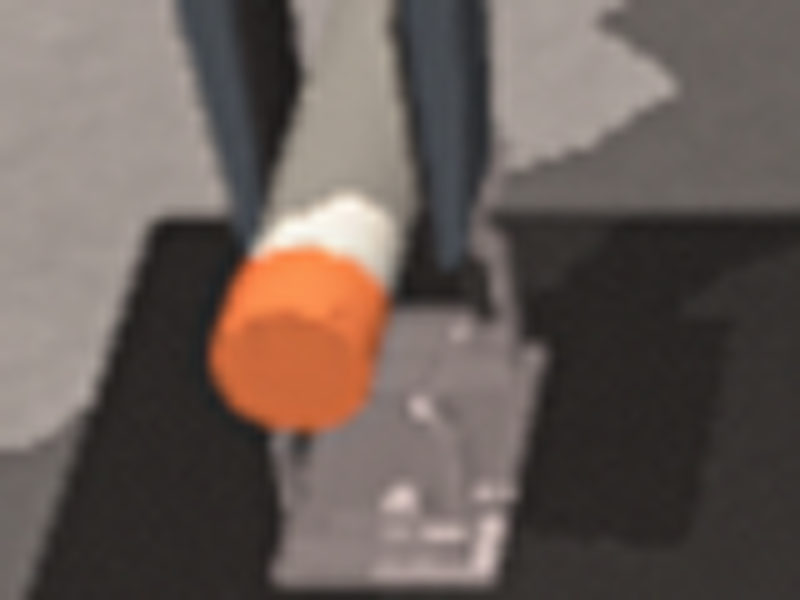

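The tube is level and inline over the clip: in the top view the cap is 66 mm along and 0.6 mm across. I press down.

Call:
send_rows(
  commands=[
    [0,0,0,0,0,9,-1],
    [0,0,0,0,0,9,-1],
    [0,0,0,0,0,6,-1],
    [0,0,0,0,0,0,-1],
    [0,0,0,0,0,0,-1],
  ],
)

```text
time_s: 8.72
position: [0.6035, -0.2661, 0.121]
eef_rot: [3.109, 0.452, 0.0]
wrist_force: [-0.1, 0.2, -1.0]
opening: 0.275
grasp_force: 30.0
```

Call:
send_rows(
  commands=[
    [0,0,0,0,0,4,-1],
    [0,0,0,0,0,4,-1],
    [0,0,0,0,0,4,-1],
    [0,0,0,0,0,4,-1],
    [0,0,0,0,0,0,-1],
  ],
)

```text
time_s: 9.35
position: [0.6031, -0.2658, 0.1043]
eef_rot: [-3.108, -0.452, 0.001]
wrist_force: [0.5, 1.0, -4.1]
opening: 0.274
grasp_force: 30.0
```

Call:
send_rows(
  commands=[
    [0,0,0,0,0,3,-1],
    [0,0,0,0,0,3,-1],
    [0,0,0,0,0,2,-1],
    [0,0,0,0,0,0,-1],
    [0,0,0,0,0,0,-1],
  ],
)

```text
time_s: 9.98
position: [0.6032, -0.266, 0.0967]
eef_rot: [-3.109, -0.452, 0.001]
wrist_force: [-0.1, 1.0, -3.4]
opening: 0.279
grasp_force: 30.0
```

```bash
python3 - <<'E'
from h import *
S=bot.get_image("scene")
o=bot.get_obs();print(o["position"],o["wrist_force"],o["ft_torque"])
cv2.imwrite("pics/p3.png",cv2.resize(S["color"][185:245,150:230],(800,600),interpolation=cv2.INTER_CUBIC))
E
```

```text
[ 0.60325689 -0.26596937  0.09681012] [-0.05145798  0.19507546 -3.88870238] [-0.00241682  0.04697629  0.03738589]
```

View pics/p3.png

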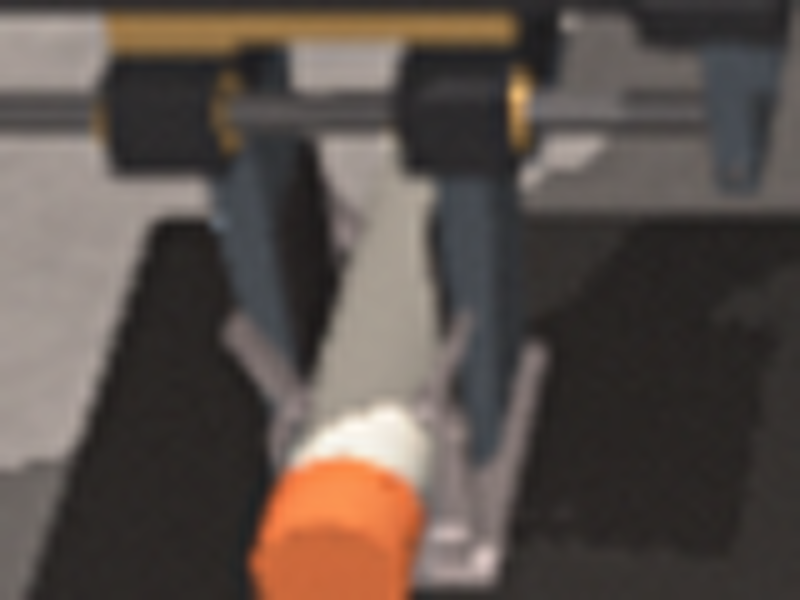

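The tube is between the finger pairs, and the clip is now pulling it down (Fz -3.9), so it has snapped. I ease down until it bears on the bottom.

Call:
send_rows(
  commands=[
    [0,0,0,0,0,1,-1],
    [0,0,0,0,0,0,-1],
    [0,0,0,0,0,1,-1],
    [0,0,0,0,0,0,-1],
    [0,0,0,0,0,0,-1],
  ],
)

```text
time_s: 10.65
position: [0.6036, -0.2661, 0.0957]
eef_rot: [3.108, 0.452, 0.001]
wrist_force: [-3.8, 2.4, 8.3]
opening: 0.282
grasp_force: 30.0
```

Fz is +8.3 N at the expected seat height, so it is on the bottom. I release and lift.

Call:
send_rows(
  commands=[
    [0,0,0,0,0,0,0.2],
    [0,0,0,0,0,0,0.2],
    [0,0,0,0,0,0,0.2],
    [0,0,0,0,0,0,0.2],
    [0,0,0,0,0,0,0.2],
  ],
)

```text
time_s: 11.28
position: [0.6034, -0.266, 0.0949]
eef_rot: [-3.109, -0.452, 0.0]
wrist_force: [0.2, -0.0, 0.8]
opening: 0.6
grasp_force: 0.0
```

Call:
send_rows(
  commands=[
    [0,0,0,0,0,-10,0.2],
    [0,0,0,0,0,-30,0.2],
    [0,0,0,0,0,-50,0.2],
    [0,0,0,0,0,-50,0.2],
    [0,0,0,0,0,-10,0.2],
  ],
)

```text
time_s: 11.9
position: [0.6048, -0.2668, 0.2496]
eef_rot: [3.105, 0.452, 0.008]
wrist_force: [-1.0, 0.3, -0.1]
opening: 0.599
grasp_force: 0.0
```

Call:
send_rows(
  commands=[
    [0,0,0,0,55,0,0.2],
    [0,0,0,0,55,0,0.2],
    [0,0,0,0,55,0,0.2],
    [0,0,0,0,55,0,0.2],
    [0,0,0,0,0,0,0.2],
  ],
)

```text
time_s: 12.52
position: [0.6654, -0.4804, 0.2426]
eef_rot: [-3.109, -0.447, 0.002]
wrist_force: [-0.1, -0.0, -0.1]
opening: 0.598
grasp_force: 0.0
```

```bash
python3 - <<'E'
from h import *
S=bot.get_image("scene");T=bot.get_image("top")
a=cv2.resize(S["color"][180:260,140:220],(400,400),interpolation=cv2.INTER_CUBIC)
b=cv2.resize(T["color"][180:280,390:490],(400,400),interpolation=cv2.INTER_CUBIC)
cv2.imwrite("pics/f1.png",np.hstack([a,b]));print(bot.get_obs()["position"])
h=cv2.cvtColor(T["color"],cv2.COLOR_BGR2HSV)
m=cv2.inRange(h,(3,120,90),(18,255,255));k=np.zeros_like(m);k[165:225,425:470]=m[165:225,425:470]
q=np.argwhere(k)[:,::-1];r=cv2.minAreaRect(q.astype(np.float32))
u=np.array([.959,.284,0])
for z in(.113,.122):
  e=plane(T,[r[0]],z)[0]-[.604,-.266,z];print(len(q),z,e@u,e@[-.284,.959,0])
E
```

```text
[ 0.66574246 -0.47690458  0.24385402]
17 0.113 0.0722075447003057 0.007356672182711327
17 0.122 0.07073478605577421 0.010530626702634646
```

View pics/f1.png

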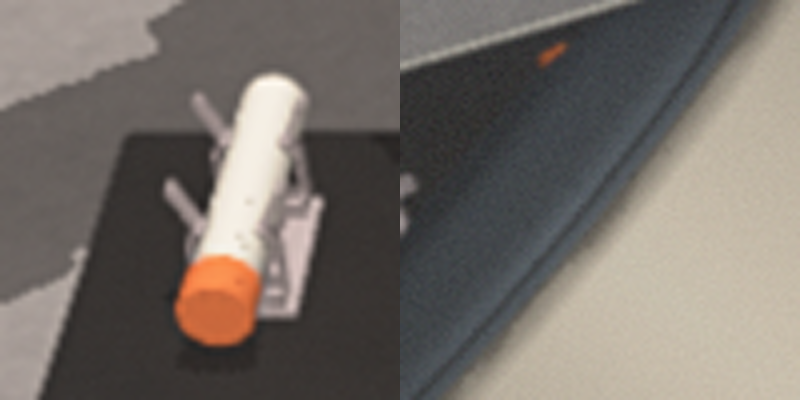

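The tube lies in the wide clip between both finger pairs: cap at about (217,300), tail at (275,85) in the left half. I clear the arm for one numeric check with both cameras.

Call:
send_rows(
  commands=[
    [0,0,0,-50,30,0,0.2],
    [0,0,0,-50,20,0,0.2],
    [0,0,0,-50,20,0,0.2],
    [0,0,0,-50,0,0,0.2],
    [0,0,0,-50,0,0,0.2],
  ],
)

```text
time_s: 13.25
position: [0.4451, -0.6141, 0.2454]
eef_rot: [-3.109, -0.454, -0.0]
wrist_force: [-0.3, -0.3, 1.1]
opening: 0.6
grasp_force: 0.0
```

```bash
python3 - <<'E'
from h import *
S=bot.get_image("scene");T=bot.get_image("top");print(bot.get_obs()["position"])
u=np.array([.959,.284,0]);v=np.array([-.284,.959,0]);seat=np.array([.604,-.266,.113])
cs=[]
for n,I,b in(("s",S,(165,225,200,255)),("t",T,(425,165,470,225))):
    h=cv2.cvtColor(I["color"],cv2.COLOR_BGR2HSV);m=cv2.inRange(h,(3,120,90),(18,255,255))
    k=np.zeros_like(m);k[b[1]:b[3],b[0]:b[2]]=m[b[1]:b[3],b[0]:b[2]]
    q=np.argwhere(k)[:,::-1];print(n,len(q));cs.append(ray(I,[q.mean(0)]))
    e=plane(I,[q.mean(0)],.113)[0]-seat;print(" z.113 along,across",e@u,e@v)
(o1,d1),(o2,d2)=cs;t=np.linalg.lstsq(np.c_[d1[0],-d2[0]],o2-o1,rcond=None)[0]
P=(o1+t[0]*d1[0]+o2+t[1]*d2[0])/2;print("cap",P.round(4),(P-seat)@u,(P-seat)@v)
h=cv2.cvtColor(T["color"],cv2.COLOR_BGR2HSV)
m=cv2.inRange(h,(3,120,90),(18,255,255))|cv2.inRange(h,(0,0,185),(180,60,255))
k=np.zeros_like(m);k[190:262,410:470]=m[190:262,410:470]
n,l,s,c=cv2.connectedComponentsWithStats(k);i=1+s[1:,4].argmax()
r=cv2.minAreaRect(np.argwhere(l==i)[:,::-1].astype(np.float32));B=plane(T,cv2.boxPoints(r),.113);print(r,[((b-seat)@u).round(4) for b in B],[((b-seat)@v).round(4) for b in B])
h=cv2.inRange(h,(3,120,100),(18,255,255))[215:300,150:185];print("thin cap",np.argwhere(h).mean(0)[::-1]+[150,215])
E
```

```text
[ 0.44203445 -0.61559796  0.24597067]
s 252
 z.113 along,across 0.06297655861369172 -0.0006343662623020836
t 165
 z.113 along,across 0.06507218563193769 -0.0007439495079121644
cap [ 0.6662 -0.2477  0.1145] 0.06483773583152488 -0.00015203621500651035
((441.92205810546875, 226.57339477539062), (75.7640609741211, 15.804134368896484), 73.3007583618164) [np.float64(0.0752), np.float64(0.0755), np.float64(-0.07), np.float64(-0.0699)] [np.float64(0.0146), np.float64(-0.0167), np.float64(-0.0106), np.float64(0.0201)]
thin cap [168.62790698 226.52325581]
```

The cap is 65 mm along and 0 mm across from the seat at z≈0.114, which means the tube is seated and centred. The thin tube has not moved.

```bash
python3 -c "
from bench import bot
print(bot.finish_job())"
```

```text
the job is handed in; nothing more can be done
None
```

The thick tube is snapped into the wide clip, on the bottom and centred to within a few millimetres by the cameras, with the gripper clear and the thin tube unmoved; the job was handed in at about 13 s, and no verdict came back.

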